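Fetch the camera lens tube from behind the bottles and put the bottles back

TASK

The camera lens tube is stuck in the foam block at the back of the bottle rack, behind three bottles. Stand all three bottles upright in the steel spill tray, then pull the lens tube out of the foam and stand it gently upright in the eight-sided pocket of the blue repair mat, and only then put each bottle back, upright, into the bin it came from. Tip nothing over, and keep everything off the open tablet.

Things in the scene. Friction and masses are not known exactly. Their poses are not given: they have to be found in the camera images.
- can_mid (a point): Spray can, round, the tallest of the three bottles: bare aluminium with a white band and a narrower white cap, diameter 38 mm up to 110 mm above its foot, 130 mm tall in all, 0.13 kg. The point is at its centre, 65 mm above its foot; z up its axis. At the start it stands in bin_large.
- square_mid (a point): White plastic bottle of square section, 38 x 38 mm up to 106 mm above its foot, then a grey round cap; 124 mm tall in all, 0.13 kg. The point is at its centre, 62 mm above its foot; z up its axis, x and y square to its faces. At the start it stands in bin_square.
- mist_mid (a point): Amber glass bottle, black spray head, round, the slimmest: diameter 32 mm up to 104 mm above its foot, 118 mm tall, 0.11 kg. Point: its centre, 59 mm above its foot; z up. Starts in bin_small. Grip each bottle 90 to 100 mm above its foot, with fingers before and behind the row of bins (these pass above all else there); side by side the bottles leave only some 20 mm.
- lens_mid (a point): Lens tube, grey metal, thin bright rings, upright in black foam on the rack, 50 mm behind the middle bottle. Diameter 30 mm to 52 mm above its foot, then a 25 mm collar; 56 mm tall, 0.12 kg. Point: its centre, 28 mm above its foot; z up. Foam top (33 mm above the table, 3 mm below the point) holds its lower 25 mm with 5 to 10 N drag: pull up or wiggle. Parts beside the foam are lower than it.
- bin_large: Low open round bin of black plastic on the rack, home of the spray can: outside 59 mm, inside 54 mm across, rim 22 mm and inner floor 3 mm above its origin. Origin: centre of its underside, 5 mm above the table; fixed. The three bins stand in a row 60 mm apart, in any order; the row runs along their y axes, and their x axes point from the row to the foam block behind.
- bin_square: Low open square bin of black plastic on the rack, home of the square bottle: outside 59 x 59 mm, inside 54 x 54 mm, rim 22 mm above its origin, inner floor 3 mm above its origin. Origin at the centre of its underside, 5 mm above the table, axes along its sides; fixed.
- bin_small: Low open round bin of black plastic on the rack, smaller than the other: outside 53 mm, inside 48 mm across, home of the amber spray bottle; rim 22 mm above its origin, inner floor 3 mm above its origin. Origin at the centre of its underside, 5 mm above the table; fixed.
- tray: Empty steel spill tray, 130 mm (its x) by 240 mm (its y), rim 9 mm high and 3 mm thick, inner floor 3 mm above the table, fixed. Origin at the centre of its underside. It may lie left, right or between the rack and the mat.
- pocket (a point): Eight-sided moulded pocket of the blue silicone repair mat: the centre of its floor, 4 mm above the table; 53 mm across its flats inside, rim 5 mm high and 4 mm thick. The mat is fixed, 220 x 280 mm; its other pockets, beside this one, are rectangular.
- tablet: Opened tablet in a pink frame with yellow corners, 118 mm (its x) by 186 mm (its y), fixed on the blue mat. Origin: centre of its underside, 4 mm above the table; its top is 10 mm above that. Its nearest edge is some 60 mm from the pocket's centre. Delicate: nothing may press on it.

How it is judged (in metres and radians):
On the way, in this order (a step that is already met when the one before it is completed fails the run):
1. all three bottles stand upright in the spill tray, the lens tube still in its foam (x of can_mid in the frame of tray between -0.058 and 0.058 m and y of can_mid in the frame of tray between -0.113 and 0.113 m and z of can_mid in the frame of tray below 0.073 m and angle between each of can_mid, square_mid, mist_mid's own z axis and vertical below 0.1 rad and x of square_mid in the frame of tray between -0.058 and 0.058 m and y of square_mid in the frame of tray between -0.113 and 0.113 m and z of square_mid in the frame of tray below 0.07 m and x of mist_mid in the frame of tray between -0.058 and 0.058 m and y of mist_mid in the frame of tray between -0.113 and 0.113 m and z of mist_mid in the frame of tray below 0.067 m and distance of lens_mid from where it was at the start of the episode below 0.01 m), for 0.2 s.
2. the lens tube stands upright in the eight-sided pocket while all three bottles still stand in the tray (horizontal distance between lens_mid and pocket below 0.013 m and z of lens_mid in the frame of pocket below 0.032 m and angle between lens_mid's own z axis and vertical below 0.08 rad and x of can_mid in the frame of tray between -0.058 and 0.058 m and y of can_mid in the frame of tray between -0.113 and 0.113 m and z of can_mid in the frame of tray below 0.073 m and angle between each of can_mid, square_mid, mist_mid's own z axis and vertical below 0.1 rad and x of square_mid in the frame of tray between -0.058 and 0.058 m and y of square_mid in the frame of tray between -0.113 and 0.113 m and z of square_mid in the frame of tray below 0.07 m and x of mist_mid in the frame of tray between -0.058 and 0.058 m and y of mist_mid in the frame of tray between -0.113 and 0.113 m and z of mist_mid in the frame of tray below 0.067 m), for 0.2 s.
At the end, for the whole second after the job is handed in: All released and at rest (under 0.02 m/s), upright within 0.08 rad: the lens tube on the floor of the eight-sided pocket, the spray can in the large round bin, the square bottle in the square bin, the amber bottle in the small round bin, each on its floor and within 13 mm of its centre (horizontal distance between lens_mid and pocket below 0.013 m and z of lens_mid in the frame of pocket below 0.032 m and angle between each of lens_mid, can_mid, square_mid, mist_mid's own z axis and vertical below 0.08 rad and horizontal distance between can_mid and bin_large below 0.013 m and z of can_mid in the frame of bin_large below 0.072 m and horizontal distance between square_mid and bin_square below 0.013 m and z of square_mid in the frame of bin_square below 0.069 m and horizontal distance between mist_mid and bin_small below 0.013 m and z of mist_mid in the frame of bin_small below 0.066 m and linear speed of each of can, square, mist, lens below 0.02 m/s); the robot touches nothing.
It fails at once if a bottle or the lens tube tips over (more than 0.6 rad) (angle between any of can_mid, square_mid, mist_mid, lens_mid's own z axis and vertical above 0.6 rad).
It fails at once if something presses on the open tablet (over 2 N) (contact force between tablet and anything else above 2 N).
It fails at once if the lens tube is dropped into the pocket (faster than 0.5 m/s in the last 25 mm) (horizontal distance between lens_mid and pocket below 0.02 m and z of lens_mid in the frame of pocket below 0.053 m and linear speed of lens above 0.5 m/s).
It also fails if it takes over 150 s, if anything falls off the work surface, if the arm or the gripper's body presses on something with over 40 N, if the wrist force passes 120 N, or if a joint passes its speed limit or range.

ROBOT

A 6-joint arm with a two-finger parallel gripper is mounted at the origin on the work surface. World frame = base frame: x ahead of the robot, y to its left, z up, the work surface at z = 0. Lengths are in mm, angles in rad, forces in N, time in s.
With the tool pointing down it reaches from about 325 to 850 mm from the base axis. Payload 15.5 kg.
Tool frame: the origin (TCP) lies on the centre line of the jaws, within the pads' length; the fingertips stand env.nose_length ahead of it and the grasp point (between the pads) lies 11 mm behind it (env.nose_length is the distance from the TCP to the fingertips, in mm); z points along the fingers, y is the line along which they close (so a half turn about z gives the same grasp; the last joint's range is limited). The gripper opens to 91 mm and grips with 3 to 60 N. Pads are 32 mm wide; open, the fingers measure 118 mm over their backs; the gripper's body (76 mm by 178 mm) begins 60 mm behind the grasp point.
Start: joints at [-1.345, 0.494, 1.345, -0, 1.302, -0.096], TCP at [197.08, -593.115, 190.515] pointing down, gripper open.
Joint ranges: [-2.91, 2.91], [-0.82, 2.16], [0.22, 2.67], [-1.22, 4.37], [0.12, 2.79], [-3.08, 3.08]. Speed limits (rad/s): [1.89, 1.89, 2.57, 3.01, 3.01, 3.01].

INTERFACE

Orientations are given as a unit quaternion [x, y, z, w].
In Python, from workcell import env gives the robot as it stands. The module is installed in compiled form; this text tells all that it offers.
- The arm moves only by the shell command python3 -m handwheel 'ROWS' [OPENING] [FORCE]. ROWS is text: rows parted by semicolons, each of 4 numbers parted by spaces: the shift along the tool's x, y, z in cm, then the turn about the tool's z in rad. In form: tx ty tz turn; .... A call has 1 to 5 rows; each row is the pose to reach, as a shift and turn from the pose commanded when the call began, along the tool's axes at that moment; what a row does not reach only later rows make up. A row lasts 1/10 s, in which the tool goes at most 50 mm and 8.59 degrees, less where a joint would pass 70% of its speed; a pose out of reach is approached as far as the arm can. A call with a gripper value outside its range is refused whole. OPENING is the opening, from 0 (shut) to 1 (fully open), set as the call begins (- or left out, the last holds). The fingers move at their own pace and stop on an object; FORCE is the grip in N (left out, the last holds). Time passes only in rows, so rows that repeat a pose let the fingers close. It gives the time, the measured TCP pose, the force, the opening and the grip force at its end, in the units of the state.
- env.observe(): the state, without advancing time (a new reading comes with each control period).
- env.camera(name): name is "side" or "top" or "wrist"; returns the picture (400x640x3 uint8, red, green, blue); there is no depth.
- env.camera_info(name): a dict with "intrinsics" (3x3 intrinsics, pixels), "k1" (the pictures are not rectified: a ray, as slopes to the right and down, at radius r is drawn at 1 + k1 r^2 times it, then the intrinsics apply), "eye" and "orientation" of the camera in the world; the wrist camera has in their place "T_tool_cam" (4x4, takes a point from camera to tool coordinates, whose origin is the TCP and whose axes are the flange's). Camera axes: x right, y down, z forward; pixel columns grow to the right and rows downward; lengths in mm; the calibration is good to about 2 mm. A picture is of the moment at which its call begins: read the wrist's pose just before it. camera_info takes no time and is no camera call.
- env.finish_job(): hands the job in; it is judged then, once.
Trained networks look in the newest picture that a camera, given by its name, has taken for a name from the list of things; names that differ only in an ending like _2 or _b are one class to them, and where a whole thing is asked for, a point or a joint stands for the part that bears it (a point fixed in the world has none). Each returns a list of dicts, best first, with "score" (0 to 1); they miss things now and then, are a little off and sometimes report something else, mostly with a low value. They report only what shows in the picture. A call takes as long as a camera call.
- env.cut_out(camera, label): "mask" (400x640 bool, what is visible of it) and "box" ([left, top, width, height] in pixels, round what is visible of it).
The state is a dict: "clock": time; "joints": joint angles; "joint_velocities": joint speeds; "joint_torque": joint torques, N m; "position": TCP position; "tcp_rot": TCP orientation; "wrist_force": force on the tool from outside, world axes, zero at the start; "torque": the same for the moment, N m; "finger_gap": opening from 0.0 (shut) to 1.0 (fully open); "finger_force": force on a finger pad.
Only numpy, scipy, OpenCV 4.12 (cv2) and the standard library are available. Lean on these libraries where they do the work, as an engineer would, in place of code of your own. Each camera call takes 0.05 s, during which the arm holds its last target. There are 200 camera calls.

## Working session

There is one attempt and no reset: what is moved stays moved. The work goes in short steps, Python scripts to look and compute and a shell command to move; the robot and the scene stay as the last step left them, time stands still between calls to the robot, and variables do not carry over. Pictures are saved under pics/ and viewed, at most 14 in all, crops included, and the job is handed in when it is done.

```bash
mkdir -p pics; cat > h.py <<'E'
import numpy as np,cv2
from scipy.spatial.transform import Rotation as R
from workcell import env
def cam(name):
    i=env.camera_info(name)
    K=np.array(i["intrinsics"]);k1=i["k1"]
    if name=="wrist":
        s=env.observe();T=np.eye(4);T[:3,:3]=R.from_quat(s["tcp_rot"]).as_matrix();T[:3,3]=s["position"]
        T=T@np.array(i["T_tool_cam"]);return K,k1,T[:3,3],T[:3,:3]
    o=np.array(i["orientation"]);return K,k1,np.array(i["eye"]),(R.from_quat(o).as_matrix() if o.size==4 else o)
def ray(c,px):
    K,k1,e,Rm=c
    u=cv2.undistortPoints(np.array(px,float).reshape(1,1,2),K,np.array([k1,0,0,0.]))[0,0]
    return e,Rm@np.array([u[0],u[1],1])
def atz(c,px,z):
    e,d=ray(c,px);return e+d*(z-e[2])/d[2]
def proj(c,P):
    K,k1,e,Rm=c;q=Rm.T@(np.array(P,float)-e);x=q[:2]/q[2];x=x*(1+k1*(x@x));return K[:2,:2]@x+K[:2,2]
def save(im,n): cv2.imwrite("pics/"+n,im[:,:,::-1])
E
python3 - <<'E'
from h import *
print(env.observe(),env.nose_length)
for n in("top","side"):
    im=env.camera(n);save(im,n+"0.png");i=env.camera_info(n);print(n,i)
    c=cam(n)
    for l in["can_mid","square_mid","mist_mid","lens_mid","bin_large","bin_square","bin_small","tray","pocket","tablet"]:
        for r in env.cut_out(n,l)[:2]:
            m=r["mask"];ys,xs=np.nonzero(m);print(n,l,round(r["score"],2),r["box"],m.sum(),xs.mean().round(1) if len(xs) else 0,ys.mean().round(1) if len(xs) else 0, atz(c,(xs.mean(),ys.mean()),10).round(0)[:2] if len(xs) else 0)
E
```

```text
{'clock': 0.0, 'joints': array([-1.34550349e+00,  4.94191217e-01,  1.34613818e+00, -1.77716330e-05,
        1.30251635e+00, -9.54599662e-02]), 'joint_velocities': array([-1.28137642e-03,  2.42154557e-03, -2.59111239e-03,  8.70296426e-05,
        1.23176194e-03, -1.36435480e-03]), 'joint_torque': array([-3.17846330e-03, -8.78817844e+01, -3.81857193e+01,  7.05296570e-02,
        5.32139651e-02, -6.65695893e-05]), 'position': array([ 196.9768495 , -592.70499563,  189.93091094]), 'tcp_rot': array([ 9.87166675e-01,  1.59692087e-01, -4.91929794e-05, -6.24670179e-04]), 'wrist_force': array([ 1.17184435,  0.25970955, -0.44196346]), 'torque': array([ 0.03658404, -0.01543952,  0.02099849]), 'finger_force': 0.0, 'finger_gap': 0.9974106460588936} 8.0
top {'intrinsics': array([[465.32869463,   0.        , 329.78144557],
       [  0.        , 465.32869463, 192.89842091],
       [  0.        ,   0.        ,   1.        ]]), 'k1': 0.047171621200236706, 'eye': array([ 406.84136312,    7.83488493, 1184.05166173]), 'orientation': array([-0.69763276,  0.71521405, -0.02807595,  0.03145052])}
top can_mid 
[... 1394 characters left out ...]
] 421 338.8 205.7 [ 458. -121.]
side mist_mid 0.87 [321.8, 205.9, 13.8, 33.4] 319 330.5 220.7 [471. -53.]
side lens_mid 0.64 [310.4, 216.5, -3.1, 12.9] 58 309.2 222.2 [529. -37.]
side bin_large 0.44 [309.6, 239.3, 19.5, 22.8] 219 318.3 253.0 [481.  76.]
side bin_square 0.44 [340.8, 216.8, 11.4, 16.0] 121 345.0 225.1 [427. -42.]
side bin_square 0.41 [294.3, 141.9, 68.7, 59.3] 1808 320.6 173.3 [ 541. -266.]
side bin_small 0.46 [329.1, 234.9, 8.3, 8.9] 66 333.0 240.0 [450.  21.]
side tray 0.8 [253.4, 281.8, 74.8, 93.3] 4859 291.2 327.0 [497. 318.]
side pocket 0.57 [292.4, 143.3, 68.7, 60.4] 1973 320.5 173.4 [ 541. -266.]
side tablet 0.71 [329.5, 144.9, 46.8, 40.6] 1261 352.0 165.9 [ 447. -323.]
```

```bash
python3 - <<'E'
import cv2
a=cv2.imread("pics/top0.png")[130:270,140:540];cv2.imwrite("pics/top0c.png",cv2.resize(a,None,fx=2,fy=2,interpolation=2))
a=cv2.imread("pics/side0.png")[120:300,250:400];cv2.imwrite("pics/side0c.png",cv2.resize(a,None,fx=3.3,fy=3.3,interpolation=2))
E
```

```text
(no output)
```

View pics/top0c.png

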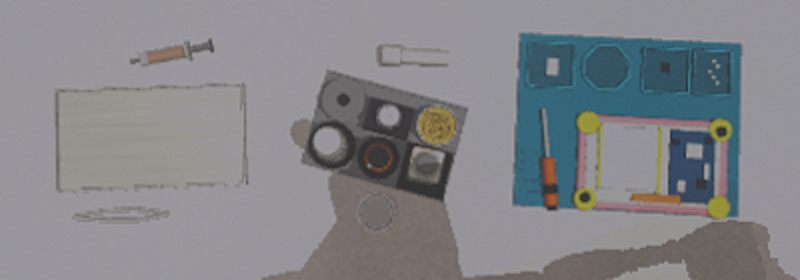

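View pics/side0c.png

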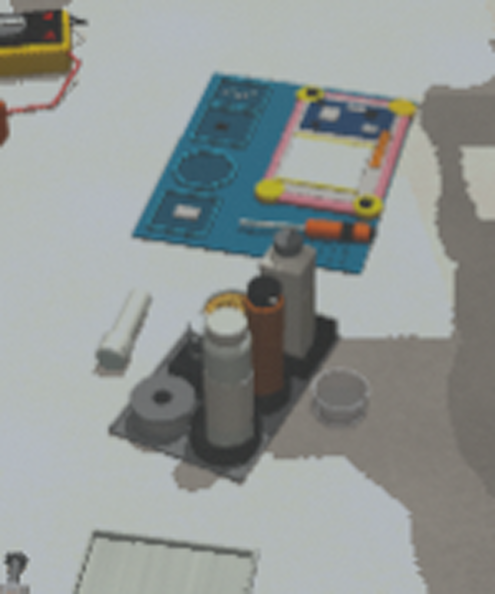

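The top view shows the tray on the left (+y), with pixel corners about (168,175) and (263,222). The rack has the can at (305,202), the mist bottle at (329,207), the square bottle at (354,212) and the lens at (335,187). The octagon pocket is at (443,163), and the tablet is below and to its right. The side view agrees.

```bash
cat >> h.py <<'E'
def delta(x,y,z,tx=None):
    "tool-axes shift (cm) and turn to a world TCP target; tx = wanted world angle of tool x (rad)"
    s=env.observe();M=R.from_quat(s["tcp_rot"]).as_matrix()
    d=M.T@(np.array([x,y,z])-s["position"])/10;a=np.arctan2(M[1,0],M[0,0])
    print("tool shift cm",d.round(2),"turn",0 if tx is None else round(-(tx-a),3),"toolx ang",round(a,3),"pos",s["position"].round(1))
E
python3 - <<'E'
from h import *
print(env.camera_info("wrist"))
c=cam("top");f=lambda u,v:(140+u/2,130+v/2)
for n,p,z in[("can",(332,138),138),("mist",(378,151),126),("sq",(429,161),132),("lens",(390,116),61),("pocket",(606,66),9)]:print(n,atz(c,f(*p),z).round(0))
for p in[(57,90),(245,85),(247,184),(57,191)]:print("tray",atz(c,f(*p),9).round(0))
for p in[(328,70),(467,107),(443,202),(302,165)]:print("rack",atz(c,f(*p),5).round(0))
for p in[(588,122),(721,130),(718,207),(585,198)]:print("tab",atz(c,f(*p),14).round(0))
delta(455,10,330,1.33)
E
```

```text
{'intrinsics': array([[352.26476724,   0.        , 320.53841545],
       [  0.        , 352.26476724, 198.46865991],
       [  0.        ,   0.        ,   1.        ]]), 'k1': -0.016038279561577398, 'T_tool_cam': array([[ 1.98268802e-03, -9.56066003e-01, -2.93144789e-01,
         8.30942695e+01],
       [ 9.99997701e-01,  1.65604916e-03,  1.36243651e-03,
         2.07575802e-01],
       [-8.17117051e-04, -2.93146816e-01,  9.56067088e-01,
        -1.93467470e+02],
       [ 0.00000000e+00,  0.00000000e+00,  0.00000000e+00,
         1.00000000e+00]])}
can [483.  66. 138.]
mist [467.  14. 126.]
sq [454. -43. 132.]
lens [513.  -1.  61.]
pocket [ 575. -277.    9.]
tray [562. 420.   9.]
tray [562. 182.   9.]
tray [437. 181.   9.]
tray [434. 419.   9.]
rack [580.  76.   5.]
rack [ 528. -100.    5.]
rack [408. -65.   5.]
rack [459. 112.   5.]
tab [ 504. -250.   14.]
tab [ 490. -415.   14.]
tab [ 394. -405.   14.]
tab [ 409. -242.   14.]
tool shift cm [ 43.49 -49.1  -13.95] turn -1.009 toolx ang 0.321 pos [ 197.1 -593.1  190.5]
```

```bash
python3 -m handwheel '0 0 -4 0;0 0 -8 0;3 -3 -12 0;6 -6 -14 0;9 -10 -14 0'; python3 -m handwheel '3 -3 0 0;6 -6 0 0;9 -10 0 0;12 -13 0 0;15 -16 0 0';python3 -m handwheel '3 -3 0 0;6 -6 0 0;9 -10 0 0;12 -13 0 0;15 -17 0 0'; python3 -m handwheel '1 -1 0 -.15;2 -2 0 -.3;3 -4 0 -.45;4 -5 0 -.6;4.5 -6 0 -.7';python3 -m handwheel '0 0 0 -.15;0 0 0 -.3;0 0 0 -.3;0 0 0 -.3'; python3 -c "
from h import *
delta(455,10,330,1.33)
im=env.camera('wrist');save(im,'w1.png');c=cam('wrist')
for l in['can_mid','square_mid','mist_mid','lens_mid','bin_large','bin_square','bin_small']:
    for r in env.cut_out('wrist',l)[:2]:
        ys,xs=np.nonzero(r['mask']);print(l,round(r['score'],2),r['box'],xs.mean().round(1),ys.mean().round(1))
"
```

```text
clock: 1.6
position: [250.5, -474.4, 333.2]
tcp_rot: [0.987, 0.159, 0.001, 0.003]
wrist_force: [0.7, -0.6, 0.1]
finger_gap: 1.001
finger_force: 0.0
clock: 2.1
position: [341.7, -273.0, 330.5]
tcp_rot: [0.987, 0.16, 0.0, 0.0]
wrist_force: [1.2, 1.0, 0.0]
finger_gap: 1.003
finger_force: 0.0
clock: 2.6
position: [430.8, -64.8, 330.5]
tcp_rot: [0.987, 0.159, 0.0, 0.0]
wrist_force: [0.5, -0.4, 0.4]
finger_gap: 1.001
finger_force: 0.0
clock: 3.1
position: [454.3, 5.8, 330.4]
tcp_rot: [0.871, 0.491, 0.0, 0.0]
wrist_force: [0.7, 0.6, -0.0]
finger_gap: 0.998
finger_force: 0.0
clock: 3.5
position: [454.0, 5.0, 330.4]
tcp_rot: [0.791, 0.612, 0.0, 0.0]
wrist_force: [0.1, 0.7, -0.3]
finger_gap: 0.999
finger_force: 0.0
tool shift cm [ 0.51 -0.03  0.04] turn -0.014 toolx ang 1.316 pos [454.    5.  330.4]
can_mid 0.94 [314.5, 82.7, 34.5, 37.2] 328.2 100.7
square_mid 0.96 [313.4, 167.2, 30.5, 44.9] 327.7 190.3
square_mid 0.63 [313.9, 132.4, 22.8, 36.0] 324.4 149.3
mist_mid 0.83 [310.7, 133.4, 29.5, 33.6] 324.3 149.5
lens_mid 0.57 [352.5, 134.5, 23.6, 27.2] 364.0 145.5
bin_large 0.79 [310.5, 75.1, 37.5, 39.2] 333.1 88.6
bin_large 0.72 [301.0, 160.0, 44.9, 45.3] 319.3 176.8
bin_square 0.65 [269.0, 0.4, 88.6, 25.7] 300.3 8.4
bin_square 0.64 [302.5, 163.8, 41.8, 39.0] 319.4 177.4
bin_small 0.67 [308.4, 119.8, 36.4, 35.4] 328.5 134.4
bin_small 0.43 [312.0, 229.4, 141.9, 126.5] 381.4 279.2
```

View pics/w1.png

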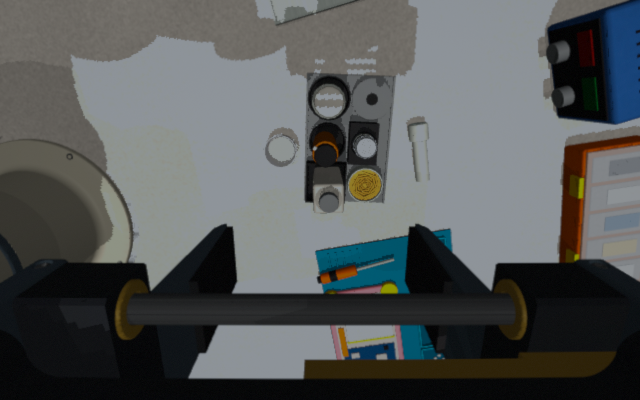

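The wrist view shows the can's cap and bin at (329,97), the mist head at (326,155) with its bin at (326,140), the square bottle's cap at (329,201) and the lens at (365,146).

```bash
python3 - <<'E'
from h import *
c=cam("wrist");print(c[2].round())
for n,p,z in[("can",(329,101),138),("can bin",(328.5,97),27),("mist",(326,156),126),("mist bin",(326.5,138),27),("sq",(329,200),132),("lens",(365,146),61),("rack",(308,73),5),("rack",(393,75),5),("rack",(384,203),5),("pink",(390,288),14)]:print(n,atz(c,p,z).round(1))
cv2.imwrite("pics/w1c.png",cv2.resize(cv2.imread("pics/w1.png")[65:215,270:430],None,fx=3.7,fy=3.7,interpolation=2))
E
```

```text
[474.  85. 524.]
can [480.6  72.8 138. ]
can bin [483.   74.4  27. ]
mist [463.   14.4 126. ]
mist bin [467.   21.3  27. ]
sq [454.1 -35.5 132. ]
lens [514.1   3.1  61. ]
rack [463.5 112.2   5. ]
rack [577.7  80.5   5. ]
rack [ 528.8 -100.5    5. ]
pink [ 508.9 -244.    14. ]
```

View pics/w1c.png

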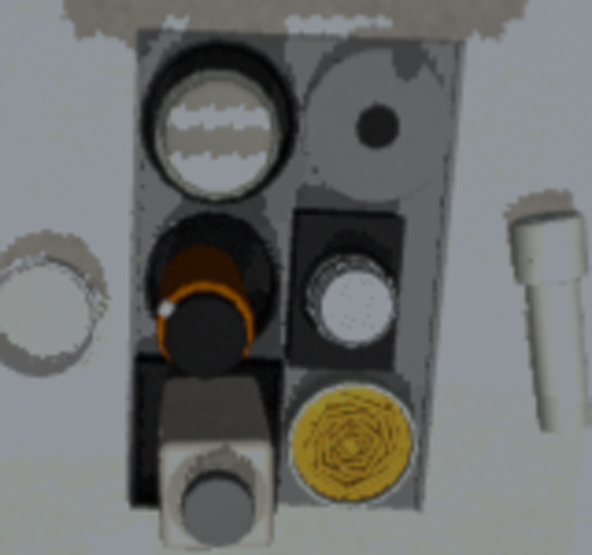

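```bash
python3 -m handwheel '2 .2 0 0;5 .6 0 0.01;7.2 .8 2 .01;7.2 .8 6 .01;7.2 .8 10 .01' 1 15|sed -n 2p; python3 -m handwheel '0 0 4 0;0 0 8 0;0 0 11 0;0 0 13 0;0 0 13.8 0'|sed -n 2p;  python3 -c "
from h import *
delta(480.7,72.3,92,1.306)"; python3 -m handwheel '0 0 0 0;0 0 0 0;0 0 0 0;0 0 0 0;0 0 0 0' 0 15;python3 -m handwheel '0 0 0 0;0 0 0 0;0 0 0 0'
```

```text
position: [480.0, 73.5, 229.5]
position: [478.6, 72.7, 90.6]
tool shift cm [ 0.02  0.22 -0.14] turn 0.004 toolx ang 1.31 pos [478.6  72.7  90.6]
clock: 5.4
position: [479.9, 72.8, 92.9]
tcp_rot: [0.793, 0.609, 0.0, 0.0]
wrist_force: [-0.3, 0.4, -0.3]
finger_gap: 0.592
finger_force: 0.0
clock: 5.7
position: [479.7, 72.8, 92.4]
tcp_rot: [0.793, 0.609, 0.0, 0.0]
wrist_force: [0.5, -0.0, 0.2]
finger_gap: 0.401
finger_force: 15.0
```

```bash
python3 -m handwheel '0 0 -1 0;0 0 -3 0;0 0 -5 0;0 0 -6 0;1 -.2 -6 0'|sed -n 2,4p; python3 -m handwheel '3 -.6 0 0;7 -1.4 0 0;11 -2.2 0 0;15 -3 0 0;18.2 -3.7 0 0'|sed -n 2p;  python3 -m handwheel '4 -.8 0 0;7 -1.4 0 0;9 -1.8 0 0;10 -2 0 0;10 -2 0 0'|sed -n 2p; python3 -c "
from h import *
delta(500,370,87,1.306)"
```

```text
position: [480.9, 82.7, 153.7]
tcp_rot: [0.793, 0.609, 0.001, 0.001]
wrist_force: [-0.5, -0.1, -2.5]
position: [490.4, 271.1, 151.4]
position: [496.9, 371.1, 151.4]
tool shift cm [-0.02  0.33  6.44] turn 0.006 toolx ang 1.312 pos [496.9 371.1 151.4]
```

```bash
python3 -m handwheel '0 0.3 2 0;0 .3 4 0;0 .3 5.5 0;0 .3 6.1 0;0 .3 6.35 0'|sed -n 2,4p; python3 -m handwheel '0 0 0 0;0 0 0 0;0 0 0 0;0 0 0 0;0 0 0 0' 1 | sed -n 2,6p;python3 -m handwheel '0 0 -1 0;0 0 -4 0;0 0 -7 0;0 0 -8 0;0 0 -8 0'|sed -n 2,5p; python3 -c "
from h import *
delta(463.5,16,168,1.306)"
```

```text
position: [500.2, 368.4, 88.4]
tcp_rot: [0.793, 0.609, -0.001, -0.0]
wrist_force: [-0.4, -0.2, -1.3]
position: [500.6, 369.5, 89.1]
tcp_rot: [0.793, 0.609, 0.0, 0.0]
wrist_force: [-0.1, -1.0, -0.4]
finger_gap: 0.806
finger_force: 0.0
position: [501.3, 369.9, 170.9]
tcp_rot: [0.793, 0.61, 0.002, 0.0]
wrist_force: [0.0, -0.0, -0.9]
finger_gap: 1.001
tool shift cm [-35.17   5.44   0.22] turn 0.005 toolx ang 1.311 pos [501.3 369.9 170.9]
```

```bash
python3 -m handwheel '-4 .6 0 0;-9 1.4 0 0;-14 2.2 0 0;-19 3 0 0;-23 3.6 0 0'|sed -n 2p; python3 -m handwheel '-4 .6 0 0;-8 1.2 0 0;-11 1.6 0 0;-12.2 1.8 0 0;-12.2 1.8 0 0'|sed -n 2p;python3 -m handwheel '0 0 2 0;0 0 5 0;0 0 7 0;0 0 7.6 0;0 0 7.8 0'; python3 -c "
from h import *
delta(463.5,16,90,1.306)";python3 -m handwheel '0 0 0 0;0 0 0 0;0 0 0 0;0 0 0 0;0 0 0 0' 0 15|tail -2;python3 -m handwheel '0 0 0 0;0 0 0 0;0 0 0 0;0 0 0 0;0 0 0 0'
```

```text
position: [474.7, 135.6, 167.9]
position: [461.7, 14.3, 168.2]
clock: 10.2
position: [461.9, 16.2, 90.3]
tcp_rot: [0.793, 0.61, -0.001, -0.001]
wrist_force: [0.5, 0.1, 1.0]
finger_gap: 1.002
finger_force: 0.0
tool shift cm [0.02 0.16 0.03] turn 0.006 toolx ang 1.312 pos [461.9  16.2  90.3]
finger_gap: 0.591
finger_force: 0.0
clock: 11.2
position: [462.2, 15.3, 90.8]
tcp_rot: [0.793, 0.609, -0.0, -0.0]
wrist_force: [-0.2, -0.5, -0.8]
finger_gap: 0.287
finger_force: 15.0
```

```bash
python3 -m handwheel '0 0 -1 0;0 0 -2 0;0 0 -2 0'|sed -n 2,6p; python3 -c "
from h import *
im=env.camera('side');save(im[180:400,230:380],'s2.png');im=env.camera('wrist');save(im,'w2.png')
cv2.imwrite('pics/s2.png',cv2.resize(cv2.imread('pics/s2.png'),None,fx=2.7,fy=2.7))"
```

```text
position: [463.1, 15.2, 112.4]
tcp_rot: [0.793, 0.609, 0.001, 0.001]
wrist_force: [0.4, -0.1, -1.5]
finger_gap: 0.29
finger_force: 15.0
```

View pics/s2.png

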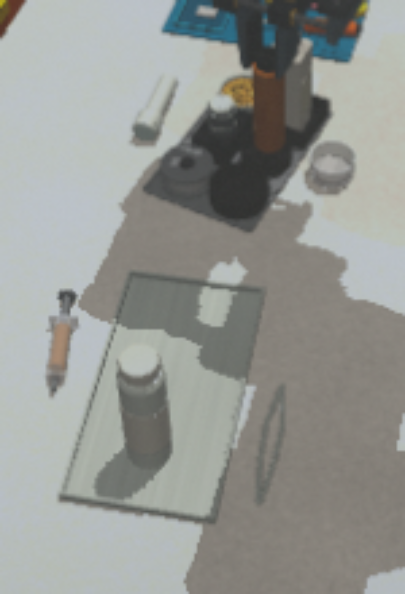

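View pics/w2.png

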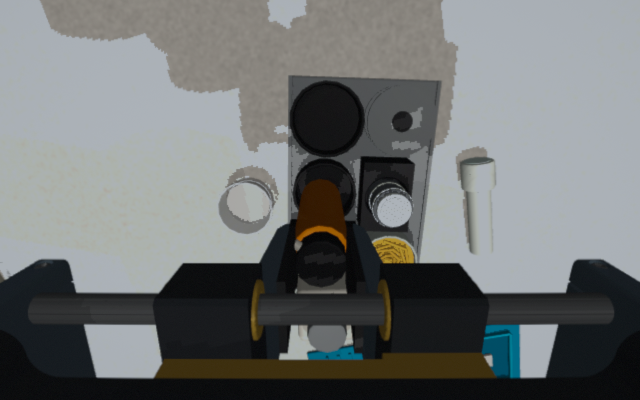

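The mist bottle hangs upright and centred between the pads, and the can stands well in the tray. Bin_large is now clear, with its rim centred at about (326,118), and the lens top is at (393,208).

```bash
python3 -c "
from h import *
c=cam('wrist')
print(atz(c,(327,118),27),atz(c,(393,208),61))
for l in ['bin_large','lens_mid']:
  for r in env.cut_out('wrist',l)[:1]:
    b=r['box'];p=(b[0]+b[2]/2,b[1]+b[3]/2);print(l,b,atz(c,p,27 if l[0]=='b' else 61))
delta(500,300,150,1.306)"; python3 -m handwheel '0 0 -2 0;0 0 -4 0;1 -.2 -4 0;4 -.6 -4 0;8 -1 -4 0'|sed -n 2p;  python3 -c "
from h import *
delta(500,300,150,1.306)"
```

```text
[483.50254465  74.51206489  27.        ] [514.06594622   2.5234137   61.        ]
bin_large [289.5, 80.2, 72.0, 78.5] [482.10808099  73.74596593  27.        ]
lens_mid [370.0, 181.0, 44.3, 47.2] [513.97994312   5.24909277  61.        ]
tool shift cm [28.49 -3.65 -3.92] turn 0.005 toolx ang 1.311 pos [462.   15.3 110.8]
position: [472.7, 95.6, 150.2]
tool shift cm [ 2.045e+01 -2.660e+00  1.000e-02] turn 0.003 toolx ang 1.309 pos [472.7  95.6 150.2]
```

```bash
python3 -m handwheel '5 -.6 0 0;10 -1.3 0 0;15 -2 0 0;19 -2.4 0 0;20.4 -2.6 0 0'|sed -n 2p;python3 -m handwheel '0 0 0 0;0 0 2 0;0 0 4.5 0;0 0 6 0;0 0 6.25 0'|sed -n 2,4p; python3 -m handwheel '0 0 .1 0;0 0 .1 0;0 0 0.1 0;0 0 .1 0;0 0 .1 0' 1 | sed -n 2,6p;python3 -m handwheel '0 0 0 0;0 0 -3 0;0 0 -6 0;0 0 -8 0;0 0 -8 0'|sed -n 2,5p; python3 -c "
from h import *
delta(453.5,-38.5,168,1.306)"
```

```text
position: [500.0, 303.1, 149.6]
position: [498.9, 297.2, 86.2]
tcp_rot: [0.793, 0.609, -0.002, -0.0]
wrist_force: [0.6, -0.4, -0.4]
position: [500.6, 299.1, 87.8]
tcp_rot: [0.793, 0.609, 0.0, 0.0]
wrist_force: [-0.3, 0.9, -0.1]
finger_gap: 0.696
finger_force: 0.0
position: [501.8, 299.8, 170.2]
tcp_rot: [0.793, 0.61, 0.002, 0.0]
wrist_force: [-0.6, -1.0, -0.8]
finger_gap: 0.999
tool shift cm [-33.93   4.02   0.13] turn 0.005 toolx ang 1.311 pos [501.8 299.8 170.2]
```

```bash
python3 -m handwheel '-4 .5 0 0;-9 1.1 0 0;-14 1.7 0 0;-19 2.3 0 0;-23 2.7 0 0'|sed -n 2p; python3 -m handwheel '-4 .5 0 0;-8 1 0 0;-10 1.3 0 0;-10.9 1.4 0 0;-10.9 1.4 0 0'|sed -n 2p;python3 -m handwheel '0 0 2 0;0 0 5 0;0 0 7 0;0 0 7.5 0;0 0 7.7 0'|sed -n 2p; python3 -c "
from h import *
delta(453.5,-38.5,92,1.306)";python3 -m handwheel '0 0 0 0;0 0 0 0;0 0 0 0;0 0 0 0;0 0 0 0' 0 15|tail -2;python3 -m handwheel '0 0 0 0;0 0 0 0;0 0 0 0;0 0 0 0;0 0 -1 0';python3 -m handwheel '0 0 -2 0;0 0 -5 0;1 0 -5 0;4 -.4 -5 0;8 -.8 -5 0'|sed -n 2,5p; python3 -c "
from h import *
delta(500,230,150,1.306)"
```

```text
position: [466.3, 67.7, 166.8]
position: [452.6, -39.6, 167.0]
position: [452.7, -38.2, 90.0]
tool shift cm [-0.01  0.08 -0.2 ] turn 0.006 toolx ang 1.312 pos [452.7 -38.2  90. ]
finger_gap: 0.593
finger_force: 0.0
clock: 16.7
position: [452.1, -39.0, 99.9]
tcp_rot: [0.793, 0.609, -0.001, -0.001]
wrist_force: [-0.6, 0.5, -1.8]
finger_gap: 0.255
finger_force: 15.0
position: [465.8, 40.5, 150.6]
tcp_rot: [0.794, 0.609, 0.0, 0.0]
wrist_force: [0.5, 0.6, -1.3]
finger_gap: 0.253
tool shift cm [19.19 -1.61  0.05] turn 0.002 toolx ang 1.308 pos [465.8  40.5 150.6]
```

```bash
python3 -c "
from h import *
im=env.camera('wrist');save(im,'w3.png')
im=env.camera('side');save(im[180:400,230:380],'s3.png')
cv2.imwrite('pics/s3.png',cv2.resize(cv2.imread('pics/s3.png'),None,fx=2.7,fy=2.7))"
```

```text
(no output)
```

View pics/s3.png

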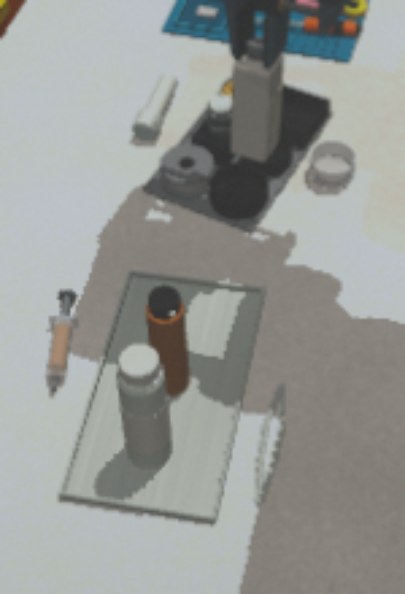

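View pics/w3.png

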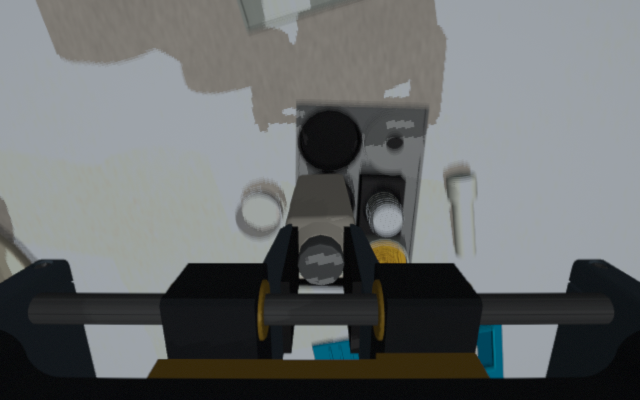

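```bash
python3 -c "
from h import *
s=env.observe();print(s['position'].round(1),s['finger_gap'],s['finger_force'],s['wrist_force'])
c=cam('side');w=cam('wrist')
for z in (60,40,20,0):
  # lower near corner toward camera of 38 mm square foot
  C=np.array([466.3,43,z]);ax=np.array([.965,-.262,0])*19;ay=np.array([.262,.965,0])*19
  print(z,[(proj(c,C+i*ax+j*ay)-[230,180]).round(1)*2.7 for i,j in((1,1),(-1,1))],[ (proj(c,C+[0,0,106]+i*ax+j*ay)-[230,180]).round(1)*2.7 for i,j in((1,1),(-1,1))])
for z in (190,180,170,160,150): print(z,proj(w,[466.3,43,z]).round(0), [proj(w,np.array([466.3,43,z-18])+i*ax+ay).round(0) for i in(-1,1)])
"
```

```text
[466.   43.8 150.4] 0.25581532301939486 15.000286549329758 [ 0.06498562  0.14666232 -1.73456359]
60 [array([232.2 , 146.34]), array([267.57, 158.22])] [array([229.5,  64.8]), array([266.76,  76.41])]
40 [array([232.74, 160.65]), array([267.57, 172.53])] [array([230.04,  80.73]), array([267.03,  92.61])]
20 [array([233.28, 174.69]), array([267.57, 186.57])] [array([230.58,  96.66]), array([267.03, 108.27])]
0 [array([233.55, 188.46]), array([267.84, 200.34])] [array([231.12, 112.05]), array([267.3 , 123.93])]
190 [321. 270.] [array([285., 220.]), array([358., 221.])]
180 [321. 260.] [array([287., 214.]), array([356., 214.])]
170 [321. 252.] [array([288., 208.]), array([355., 208.])]
160 [321. 244.] [array([290., 203.]), array([353., 203.])]
150 [321. 237.] [array([291., 198.]), array([352., 198.])]
```

```bash
python3 -c "
from h import *
c=cam('side')
r=env.cut_out('side','square_mid')[0];m=r['mask'].astype(np.uint8);print(r['score'],r['box'],m.sum())
s=env.observe()['position']
ax=np.array([.965,-.262,0])*19;ay=np.array([.262,.965,0])*19
for z in range(30,80,5):
  C=np.array([s[0],s[1],z]);P=[proj(c,C+[0,0,h]+i*ax+j*ay) for h in(0,106) for i in(-1,1) for j in(-1,1)]
  q=np.zeros_like(m);cv2.fillConvexPoly(q,cv2.convexHull(np.round(P).astype(np.int32)),1)
  print(z,'missing below',int((m&~q)[230:].sum()),'iou',round((m&q).sum()/(m|q).sum(),3),'bottom',max(p[1] for p in P).round(1))
"; python3 -m handwheel '4 -.3 0 0;8 -.6 0 0;12 -.9 0 0;16 -1.2 0 0;19 -1.4 0 0'|sed -n 2,4p;python3 -m handwheel '0 0 0 0;0 0 1 0;0 0 2.5 0;0 0 3.2 0;0 0 3.2 0'
```

```text
0.6 [316.1, 193.8, 17.3, 47.8] 696
30 missing below 7 iou 0.627 bottom 246.3
35 missing below 7 iou 0.677 bottom 245.0
40 missing below 7 iou 0.715 bottom 243.7
45 missing below 0 iou 0.774 bottom 242.4
50 missing below 0 iou 0.79 bottom 241.1
55 missing below 4 iou 0.801 bottom 239.7
60 missing below 21 iou 0.79 bottom 238.4
65 missing below 34 iou 0.765 bottom 237.0
70 missing below 58 iou 0.733 bottom 235.7
75 missing below 84 iou 0.661 bottom 234.3
position: [501.2, 229.1, 150.2]
tcp_rot: [0.793, 0.61, -0.0, -0.0]
wrist_force: [0.7, -0.3, -1.5]
clock: 18.35
position: [500.2, 226.2, 117.1]
tcp_rot: [0.793, 0.609, -0.001, -0.0]
wrist_force: [-0.0, -0.9, -1.4]
finger_gap: 0.257
finger_force: 15.0
```

```bash
for i in 1 2 3; do :; done; python3 -m handwheel '0 0 .3 0;0 0 .6 0;0 0 .8 0;0 0 .8 0;0 0 .8 0'|sed -n '2p;4p'; python3 -m handwheel '0 0 .1 0;0 0 .2 0;0 0 .3 0;0 0 .3 0;0 0 .3 0'|sed -n '2p;4p';python3 -m handwheel '0 0 .1 0;0 0 .2 0;0 0 .2 0;0 0 .2 0;0 0 .2 0'|sed -n '2p;4p'; python3 -c "
from h import *
im=env.camera('wrist')
im=env.camera('side');save(im[180:400,230:380],'s4.png')
cv2.imwrite('pics/s4.png',cv2.resize(cv2.imread('pics/s4.png'),None,fx=2.7,fy=2.7))
c=cam('side')
r=env.cut_out('side','square_mid')[0];m=r['mask'].astype(np.uint8);print(r['score'],r['box'],m.sum())
s=env.observe()['position']
ax=np.array([.965,-.262,0])*19;ay=np.array([.262,.965,0])*19
for z in range(0,25,3):
  C=np.array([s[0],s[1],z]);P=[proj(c,C+[0,0,h]+i*ax+j*ay) for h in(0,106) for i in(-1,1) for j in(-1,1)]
  q=np.zeros_like(m);cv2.fillConvexPoly(q,cv2.convexHull(np.round(P).astype(np.int32)),1)
  print(z,'iou',round((m&q).sum()/(m|q).sum(),3),'bottom',max(p[1] for p in P).round(1))
"
```

```text
position: [501.1, 227.5, 110.5]
wrist_force: [0.1, -0.3, -1.5]
position: [501.0, 227.5, 107.3]
wrist_force: [-0.3, 0.2, -1.3]
position: [501.1, 227.5, 105.4]
wrist_force: [-0.5, 0.1, -1.8]
0.55 [287.6, 256.4, 19.2, 46.4] 544
0 iou 0.555 bottom 307.3
3 iou 0.57 bottom 306.5
6 iou 0.586 bottom 305.8
9 iou 0.595 bottom 305.0
12 iou 0.606 bottom 304.3
15 iou 0.612 bottom 303.5
18 iou 0.617 bottom 302.8
21 iou 0.603 bottom 302.0
24 iou 0.598 bottom 301.2
```

View pics/s4.png

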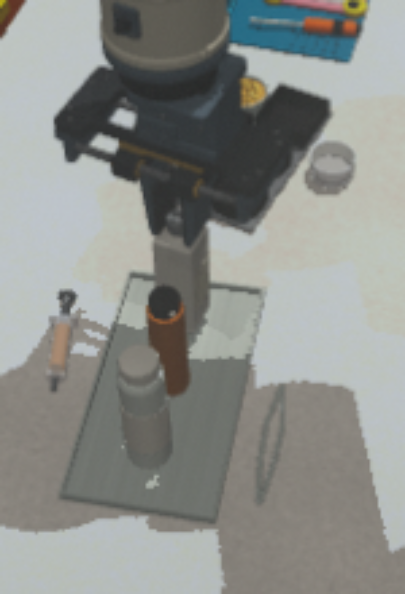

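```bash
for k in a; do python3 -m handwheel '0 0 .1 0;0 0 .2 0;0 0 .2 0;0 0 .2 0;0 0 .2 0'|sed -n '2p;4p'; python3 -m handwheel '0 0 .1 0;0 0 .2 0;0 0 .2 0;0 0 .2 0;0 0 .2 0'|sed -n '2p;4p';python3 -m handwheel '0 0 .1 0;0 0 .2 0;0 0 .2 0;0 0 .2 0;0 0 .2 0'|sed -n '2p;4p';done
```

```text
position: [501.0, 227.5, 103.3]
wrist_force: [-0.1, 0.1, -1.3]
position: [501.0, 227.4, 101.4]
wrist_force: [0.2, 0.2, -1.1]
position: [501.1, 227.4, 99.4]
wrist_force: [-0.2, 0.2, -1.6]
```

```bash
for k in a; do python3 -m handwheel '0 0 .1 0;0 0 .2 0;0 0 .2 0;0 0 .2 0;0 0 .2 0'|sed -n '2p;4p'; python3 -m handwheel '0 0 .1 0;0 0 .2 0;0 0 .2 0;0 0 .2 0;0 0 .2 0'|sed -n '2p;4p';python3 -m handwheel '0 0 .1 0;0 0 .2 0;0 0 .2 0;0 0 .2 0;0 0 .2 0'|sed -n '2p;4p';done
```

```text
position: [501.0, 227.5, 97.3]
wrist_force: [0.4, 0.4, -1.1]
position: [501.0, 227.4, 95.4]
wrist_force: [-0.7, 0.9, -2.0]
position: [501.0, 227.4, 93.3]
wrist_force: [0.9, 0.7, -1.8]
```

```bash
for k in a; do python3 -m handwheel '0 0 .1 0;0 0 .2 0;0 0 .3 0;0 0 .4 0;0 0 .4 0'|sed -n '2p;4p'; python3 -m handwheel '0 0 .1 0;0 0 .1 0;0 0 .1 0;0 0 .1 0'|sed -n '2p;4p';python3 -m handwheel '0 0 .1 0;0 0 .1 0;0 0 .1 0;0 0 .1 0'|sed -n '2p;4p';python3 -m handwheel '0 0 .1 0;0 0 .1 0;0 0 .1 0;0 0 .1 0'|sed -n '2p;4p';done
```

```text
position: [502.7, 228.4, 91.0]
wrist_force: [-1.7, 2.0, 22.4]
position: [502.9, 228.6, 90.4]
wrist_force: [-1.9, 3.7, 26.8]
position: [503.3, 228.9, 89.9]
wrist_force: [-3.8, 6.0, 36.6]
position: [503.8, 229.3, 89.7]
wrist_force: [-5.5, 6.0, 45.9]
```

```bash
python3 -m handwheel '0 0 -.1 0;0 0 -.3 0;0 0 -.5 0;0 0 -.5 0'; python3 -c "
from h import *
im=env.camera('side');save(im[180:320,230:330],'s5.png')
cv2.imwrite('pics/s5.png',cv2.resize(cv2.imread('pics/s5.png'),None,fx=4.2,fy=4.2,interpolation=2))"
```

```text
clock: 25.1
position: [501.0, 227.4, 91.4]
tcp_rot: [0.793, 0.609, -0.0, 0.0]
wrist_force: [0.4, -0.1, -1.9]
finger_gap: 0.255
finger_force: 19.0
```

View pics/s5.png

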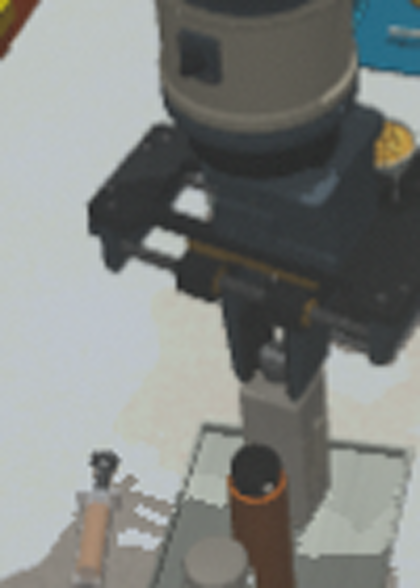

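The square bottle is upright between the fingers, with its foot at the tray floor, so I'll release it.

```bash
python3 -m handwheel '0 0 0 0;0 0 0 0;0 0 0 0;0 0 0 0;0 0 0 0' 1 | sed -n 2,6p;python3 -m handwheel '0 0 0 0;0 0 -3 0;0 0 -6 0;0 0 -8 0;0 0 -8 0'|sed -n 2,5p; python3 -c "
from h import *
delta(514,3,168,1.306)
t=cam('top');env.camera('top')
for l in['can_mid','square_mid','mist_mid','tray','lens_mid']:
  for r in env.cut_out('top',l)[:2]:print('top',l,round(r['score'],2),r['box'])
c=cam('side');im=env.camera('side')
for l in['can_mid','square_mid','mist_mid']:
  for r in env.cut_out('side',l)[:2]:print(l,round(r['score'],2),r['box'])
a=env.camera('wrist');save(a,'w5.png')"
```

```text
position: [501.0, 227.5, 91.3]
tcp_rot: [0.793, 0.609, -0.0, -0.0]
wrist_force: [-1.0, 0.1, -0.3]
finger_gap: 0.665
finger_force: 0.0
position: [502.5, 228.0, 174.0]
tcp_rot: [0.793, 0.609, 0.002, 0.001]
wrist_force: [-0.5, 0.1, 0.0]
finger_gap: 1.0
tool shift cm [-21.45   6.89   0.57] turn 0.005 toolx ang 1.311 pos [502.5 228.  174. ]
top square_mid 0.55 [233.0, 183.8, 19.5, 20.5]
top tray 0.62 [166.4, 170.1, 101.1, 53.1]
top lens_mid 0.52 [326.6, 180.5, 14.6, 13.3]
can_mid 0.71 [275.8, 308.1, 19.7, 47.6]
mist_mid 0.84 [284.8, 288.9, 15.0, 37.3]
```

View pics/w5.png

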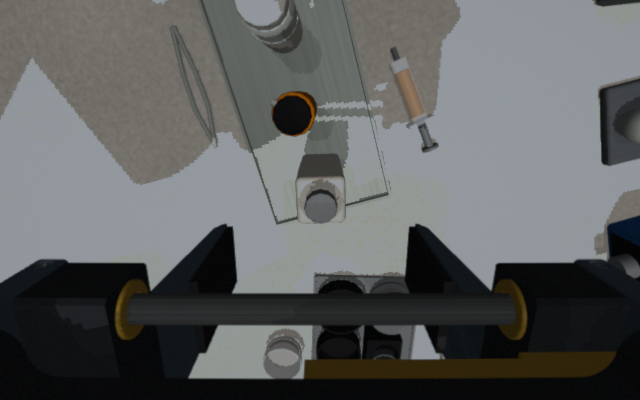

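All three bottles stand upright in the tray. The square bottle's cap is at (320,207), the mist head at (294,114) and the can's cap at (262,8). Next is the lens.

```bash
python3 -c "
from h import *
w=cam('wrist')
for n,p,z in(('sq',(320,207),127),('mist',(294,114),121),('can',(262,8),133)):print(n,atz(w,p,z).round(1))"
python3 -m handwheel '-4 1.3 0 0;-9 2.9 0 0;-14 4.5 0 0;-18 5.8 0 0;-21.5 6.8 0 0'|sed -n 2p; python3 -m handwheel '0 0 0 0;0 0 2 0;0 0 5 0;0 0 8 0;0 0 9 0'|sed -n 2p; python3 -c "
from h import *
delta(514.5,3,44,1.306)"
```

```text
sq [501.6 231.1 127. ]
mist [501.  297.5 121. ]
can [500.6 361.8 133. ]
position: [511.4, -0.3, 171.4]
position: [510.0, 2.8, 79.1]
tool shift cm [0.14 0.44 3.51] turn 0.005 toolx ang 1.311 pos [510.    2.8  79.1]
```

```bash
python3 -m handwheel '.1 .2 1 0;.1 .3 2 0;.1 .3 3 0;.1 .3 3.5 0;.1 .3 3.6 0'|sed -n '2p;4p';python3 -m handwheel '0 0 0 0;0 0 0 0;0 0 0 0;0 0 0 0;0 0 0 0' 0 45|sed -n '2p;4,6p';python3 -m handwheel '0 0 0 0;0 0 0 0;0 0 0 0;0 0 0 0;0 0 0 0';python3 -m handwheel '0 0 -.2 0;0 0 -.4 0;0 0 -.6 0;0 0 -.8 0;0 0 -1 0'
```

```text
position: [514.5, 2.4, 45.0]
wrist_force: [-0.1, 0.8, 0.0]
position: [514.7, 2.4, 45.5]
wrist_force: [0.0, -0.1, -0.6]
finger_gap: 0.594
finger_force: 0.0
clock: 29.2
position: [514.6, 2.4, 45.3]
tcp_rot: [0.793, 0.609, 0.0, -0.0]
wrist_force: [0.2, 0.2, 0.6]
finger_gap: 0.152
finger_force: 0.0
clock: 29.7
position: [514.7, 2.4, 55.6]
tcp_rot: [0.793, 0.609, 0.0, 0.0]
wrist_force: [-0.1, -0.4, 0.5]
finger_gap: 0.004
finger_force: 0.0
```

```bash
python3 -c "
from h import *
i=env.camera_info('wrist');T=np.array(i['T_tool_cam']);K=np.array(i['intrinsics'])
c=(K,i['k1'],T[:3,3],T[:3,:3]);print(env.nose_length)
for p in((410,227),(232,227)):
  e,d=ray(c,p)
  for Y in(45,52,59):
    t=(np.sign(d[1])*Y-e[1])/d[1];print(p,Y,(e+d*t).round(1))
for z in(-20,-10,0,8):print(z,proj(c,(16,45.5,z)).round(0),proj(c,(-16,45.5,z)).round(0))
s=env.observe();print(s['position'],s['joints'])"; python3 -m handwheel '0 0 -2 0;0 0 -4 0;0 0 -7 0;0 0 -8 0;0 0 -8 0' 1|sed -n '2p;5,6p'; python3 -c "
from h import *
a=env.camera('wrist');save(a,'w6.png')
a=env.camera('side');save(a[180:300,260:380],'s6.png')
A=cv2.imread('pics/w6.png');B=cv2.resize(cv2.imread('pics/s6.png'),(400,400));cv2.imwrite('pics/m6.png',cv2.resize(np.hstack([A[:,120:520],B]),(800,400)))"
```

```text
8.0
(410, 227) 45 [ 17.5  45.  -28.8]
(410, 227) 52 [ 7.4 52.  -3.3]
(410, 227) 59 [-2.8 59.  22.3]
(232, 227) 45 [ 16.4 -45.  -26.4]
(232, 227) 52 [  6.  -52.   -0.4]
(232, 227) 59 [ -4.4 -59.   25.7]
-20 [407. 224.] [402. 277.]
-10 [402. 217.] [399. 269.]
0 [399. 211.] [395. 261.]
8 [396. 207.] [392. 255.]
[514.66796209   2.38523406  55.57319529] [-1.11440061e-01  5.24619449e-01  1.76333643e+00  2.26816397e-05
  8.53479128e-01  1.48551174e-01]
position: [515.5, 2.3, 136.7]
finger_gap: 0.411
finger_force: 0.0
```

View pics/m6.png

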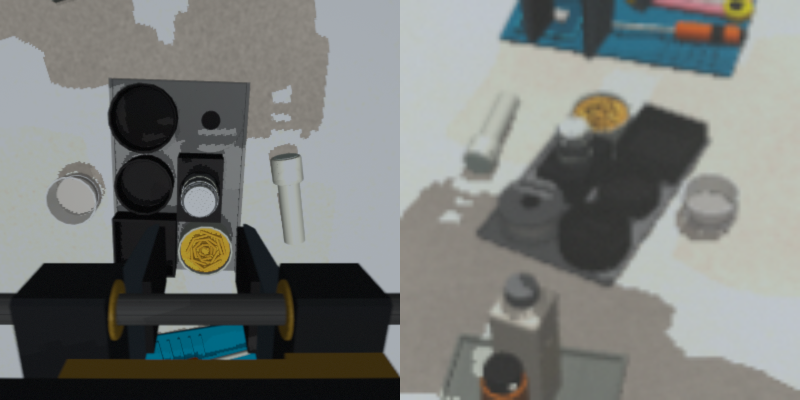

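The wrist view shows the lens at about (320,195) and the fingertips at row 227. The pixel geometry and the jaw gaps (cap diameters of the bottles, empty jaws at the lens) all put the fingertips about 27 mm behind the TCP, not 8 mm ahead. I'll check this with a gentle touch on bare table.

```bash
python3 -m handwheel '3 -.4 0 0;7 -.9 0 0;11 -1.4 0 0;13.6 -1.7 0 0;13.6 -1.7 0 0' 0 |sed -n 2p
python3 -m handwheel '0 0 4 0;0 0 8 0;0 0 10 0;0 0 11.5 0;0 0 11.5 0'|sed -n '2p;4p';python3 -m handwheel '0 0 .6 0;0 0 1.2 0;0 0 1.8 0;0 0 2 0;0 0 2 0'|sed -n '2p;4p'
```

```text
position: [532.7, 141.0, 133.9]
position: [531.0, 137.2, 17.7]
wrist_force: [0.3, 0.6, 0.3]
position: [533.0, 138.2, 0.2]
wrist_force: [-0.2, 0.5, 0.3]
```

Already past 8 mm with no contact, so the fingertips really are set back. I'll continue gently.

```bash
python3 -m handwheel '0 0 .5 0;0 0 1 0;0 0 1.5 0;0 0 1.7 0;0 0 1.7 0'|sed -n '2p;4p';python3 -m handwheel '0 0 .1 0;0 0 .2 0;0 0 .3 0;0 0 .3 0'|sed -n '2p;4p';python3 -m handwheel '0 0 .1 0;0 0 .2 0;0 0 .2 0;0 0 .2 0'|sed -n '2p;4p'
```

```text
position: [532.9, 138.2, -17.1]
wrist_force: [0.4, 0.3, -0.4]
position: [533.1, 138.2, -19.7]
wrist_force: [0.6, 0.2, -0.2]
position: [533.2, 138.2, -21.7]
wrist_force: [-0.4, 0.3, -0.6]
```

```bash
python3 -m handwheel '0 0 .1 0;0 0 .2 0;0 0 .2 0;0 0 .2 0'|sed -n '2p;4p';python3 -m handwheel '0 0 .1 0;0 0 .2 0;0 0 .2 0;0 0 .2 0'|sed -n '2p;4p'
```

```text
position: [533.2, 138.2, -23.1]
wrist_force: [-2.5, -0.6, 13.7]
position: [533.3, 138.2, -23.3]
wrist_force: [-13.7, -2.8, 56.0]
```

```bash
python3 -m handwheel '0 0 -1 0;0 0 -4 0;0 0 -8 0;0 0 -11 0;0 0 -11 0' 1 |sed -n '2p;4p'; python3 -c "
from h import *
M=R.from_quat([.793,.609,0,0]).as_matrix();i=env.camera_info('wrist');T=np.array(i['T_tool_cam'])
P=np.array([515.5,2.3,136.7]);c=(np.array(i['intrinsics']),i['k1'],P+M@T[:3,3],M@T[:3,:3])
for n,p,z in(('lens',(321,193),61),('lens?',(320,200),61),('binL',(263,118),27),('binS',(265,184),27)):print(n,atz(c,p,z).round(1))
delta(514.5,3,90,1.306)"
```

```text
position: [535.4, 138.6, 88.0]
wrist_force: [0.7, -0.9, 0.5]
lens [517.3   6.9  61. ]
lens? [515.    1.4  61. ]
binL [484.4  73.4  27. ]
binS [468.8  18.1  27. ]
tool shift cm [-13.64   1.46  -0.22] turn 0.005 toolx ang 1.311 pos [535.4 138.6  88. ]
```

```bash
python3 -m handwheel '-3 .3 0 0;-7 .8 0 0;-11 1.2 0 0;-13.6 1.5 0 0;-13.6 1.5 0 0' 1 45|sed -n 2p
python3 -m handwheel '0 0 0 0;0 0 2 0;0 0 4 0;0 0 6 0;0 0 6.8 0'|sed -n '2p;4,5p';python3 -m handwheel '0 0 .2 0;0 0 .4 0;0 0 .5 0;0 0 .5 0;0 0 .5 0'|sed -n '2p;4,5p';python3 -c "
from h import *
delta(515,3,14,1.306)"
```

```text
position: [511.9, 0.2, 83.8]
position: [511.8, 4.1, 14.7]
wrist_force: [-0.0, 0.2, -0.0]
finger_gap: 1.0
position: [513.0, 2.9, 11.8]
wrist_force: [-0.2, 0.4, 0.4]
finger_gap: 0.997
tool shift cm [ 0.06  0.19 -0.22] turn 0.005 toolx ang 1.311 pos [513.    2.9  11.8]
```

```bash
python3 -m handwheel '0 .1 -.1 0;0 .2 -.2 0;0 .2 -.2 0;0 .2 -.2 0;0 .2 -.2 0' 0 45|sed -n '2p;4,6p';python3 -m handwheel '0 0 0 0;0 0 0 0;0 0 0 0;0 0 0 0;0 0 0 0'|sed -n '2p;4,6p'
```

```text
position: [514.6, 2.4, 13.3]
wrist_force: [0.4, -0.6, -0.9]
finger_gap: 0.592
finger_force: 0.0
position: [514.7, 2.4, 13.3]
wrist_force: [1.9, 0.3, -0.6]
finger_gap: 0.318
finger_force: 45.0
```

```bash
python3 -m handwheel '0 0 -.3 0;0 0 -.6 0;0 0 -1 0;0 0 -1.4 0;0 0 -1.8 0'|sed -n '2p;4,6p';python3 -m handwheel '0 0 -.6 0;0 0 -1.2 0;0 0 -2 0;0 0 -4 0;0 0 -6 0'|sed -n '2p;4,6p'; python3 -m handwheel '0 0 -1 0;0 0 -1 0;0 0 -1 0;0 0 -1 0;0 0 -1 0'|sed -n '2p;4,6p';python3 -c "
from h import *
delta(575,-277,110,1.306)"
```

```text
position: [514.5, 2.4, 31.7]
wrist_force: [0.2, 0.1, -9.8]
finger_gap: 0.314
finger_force: 45.0
position: [514.5, 2.4, 92.5]
wrist_force: [-0.0, 0.0, -1.4]
finger_gap: 0.318
finger_force: 45.0
position: [514.1, 2.4, 100.6]
wrist_force: [0.4, 0.6, -0.3]
finger_gap: 0.316
finger_force: 45.0
tool shift cm [-25.44  13.06  -0.95] turn 0.005 toolx ang 1.311 pos [514.1   2.4 100.6]
```

```bash
python3 -m handwheel '-3 1 -3 0;-7 3 -6 0;-11 5 -9 0;-15 7 -12 0;-18.5 9 -13 0'|sed -n '2p;5,6p'; python3 -m handwheel '-3 2 0 0;-6 3.5 0 0;-7 4 0 0;-7 4 0 0;-7 4 0 0'|sed -n '2p;5,6p';python3 -c "
from h import *
delta(575,-277,110,1.306)
im=env.camera('wrist');save(im,'w7.png');w=cam('wrist')
for l in['pocket','tablet','lens_mid']:
  for r in env.cut_out('wrist',l)[:2]:
    b=r['box'];print(l,round(r['score'],2),b,atz(w,(b[0]+b[2]/2,b[1]+b[3]/2),9).round(1))
cv2.imwrite('pics/w7c.png',cv2.resize(im[60:320,200:460,::-1],(598,598),interpolation=2))
"
```

```text
position: [553.8, -198.7, 232.5]
finger_gap: 0.318
finger_force: 45.0
position: [573.7, -274.2, 229.9]
finger_gap: 0.315
finger_force: 45.0
tool shift cm [-0.25  0.21 11.99] turn 0.005 toolx ang 1.311 pos [ 573.7 -274.2  229.9]
pocket 0.79 [154.2, 64.6, 213.0, 173.4] [ 508.9 -242.1    9. ]
tablet 0.69 [167.3, 146.4, 114.6, 117.8] [ 445.2 -294.9    9. ]
lens_mid 0.59 [291.8, 214.0, 59.0, 81.9] [ 544.  -390.9    9. ]
```

View pics/w7c.png

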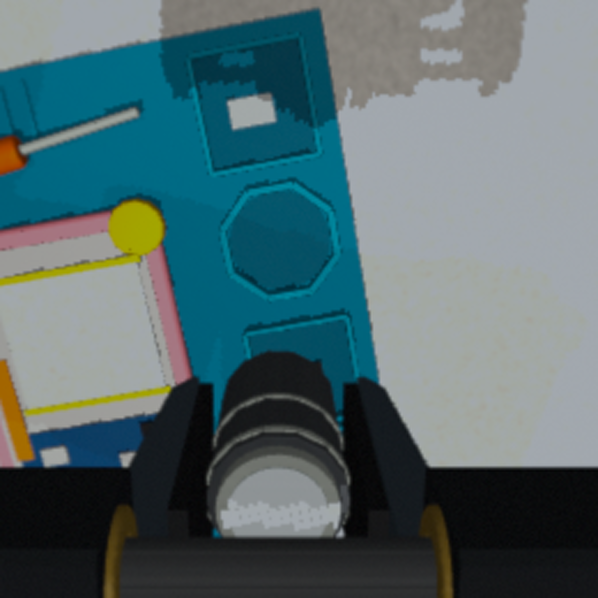

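The octagonal pocket is clear at crop (281,239), which is pixel (322,164). The lens hangs upright between the pads.

```bash
python3 -c "
from h import *
w=cam('wrist')
p=atz(w,(322.2,163.9),9);print(p.round(1))
im=env.camera('wrist')[120:215,285:365];
delta(p[0],p[1],9.5,1.306)"
```

```text
[ 575.8 -275.7    9. ]
tool shift cm [-0.11  0.21 22.12] turn 0.006 toolx ang 1.312 pos [ 574.1 -274.2  230.7]
```

```bash
python3 -m handwheel '-.1 .1 3 0;-.1 .2 7 0;-.1 .2 11 0;-.1 .2 15 0;-.1 .2 17 0'|sed -n '2p;5,6p'; python3 -m handwheel '0 0 1 0;0 0 1.8 0;0 0 2.4 0;0 0 3 0;0 0 3.6 0'|sed -n '2p;4p'; python3 -m handwheel '0 0 .4 0;0 0 .8 0;0 0 1 0;0 0 1 0;0 0 1 0'|sed -n '2p;4p';python3 -c "
from h import *
delta(575.6,-276,9.5,1.306)"
```

```text
position: [574.3, -275.2, 57.4]
finger_gap: 0.319
finger_force: 45.0
position: [576.3, -276.9, 24.9]
wrist_force: [0.7, -0.1, -2.2]
position: [575.9, -276.7, 14.7]
wrist_force: [-0.2, 0.0, -1.1]
tool shift cm [ 0.06 -0.04  0.52] turn 0.005 toolx ang 1.311 pos [ 575.9 -276.7   14.7]
```

```bash
python3 -m handwheel '0 0 .2 0;0 0 .4 0;0 0 .4 0;0 0 .4 0'|sed -n '2p;4p'; python3 -m handwheel '0 0 .1 0;0 0 .1 0;0 0 .1 0;0 0 .1 0'|sed -n '2p;4p'
```

```text
position: [575.7, -276.6, 10.5]
wrist_force: [0.6, -0.3, -0.9]
position: [575.8, -276.6, 9.6]
wrist_force: [-0.8, -0.3, -1.7]
```

```bash
python3 -m handwheel '0 0 0 0;0 0 0 0;0 0 0 0;0 0 0 0;0 0 0 0' 1|sed -n '2p;4,6p'; python3 -m handwheel '0 0 0 0;0 0 0 0;0 0 -.5 0;0 0 -3 0;0 0 -7 0'|sed -n '2p;5p';python3 -m handwheel '0 0 -3 0;0 0 -7 0;0 0 -11 0;0 0 -14 0;0 0 -14 0'|sed -n '2p;5p';python3 -c "
from h import *
w=cam('wrist');im=env.camera('wrist');cv2.imwrite('pics/w8.png',cv2.resize(im[60:320,200:460,::-1],(598,598),interpolation=2))
for l in['lens_mid']:
  for r in env.cut_out('wrist',l)[:2]:
    b=r['box'];ys,xs=np.nonzero(r['mask']);print(l,round(r['score'],2),b,atz(w,(xs.mean(),ys.mean()),40).round(1),proj(w,(575.7,-276.2,4)),proj(w,(575.7,-276.2,60)))
delta(501.6,230,190,1.306)
"
```

```text
position: [575.8, -276.6, 9.6]
wrist_force: [0.5, 0.4, 0.1]
finger_gap: 0.727
finger_force: 0.0
position: [574.4, -275.8, 78.6]
finger_gap: 1.0
position: [577.6, -277.7, 224.6]
finger_gap: 0.999
lens_mid 0.74 [307.5, 152.2, 24.8, 36.2] [ 575.9 -277.3   40. ] [317.1570923  161.90529589] [317.07044422 172.48598591]
tool shift cm [ 47.06 -20.21   2.98] turn 0.005 toolx ang 1.311 pos [ 575.9 -276.7  220.2]
```

View pics/w8.png

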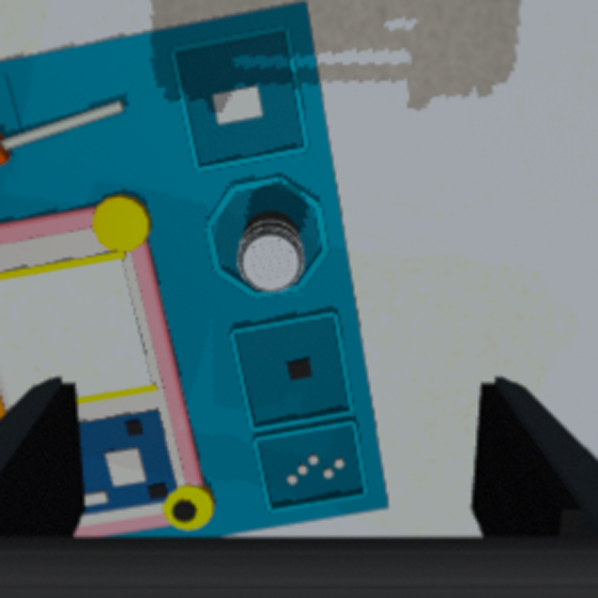

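The lens stands upright inside the octagonal pocket, at crop (271,250). Now the bottles go back, square first.

```bash
python3 -m handwheel '3 -1 0 0;7 -3 0 0;11 -5 0 0;15.5 -6.7 0 0;20 -8.6 0 0'|sed -n 2p; python3 -m handwheel '4.5 -2 0 0;9 -4 0 0;13.5 -6 0 0;18 -7.7 0 0;21 -9 0 0'|sed -n 2p; python3 -m handwheel '3 -1.4 0 0;5 -2.2 0 0;6 -2.6 0 0;6 -2.6 0 0;6 -2.6 0 0'|sed -n 2p;python3 -c "
from h import *
delta(501.3,229.5,56,1.306)
c=cam('wrist');env.camera('wrist')
for l,z in(('square_mid',127),('mist_mid',121),('can_mid',133)):
  for r in env.cut_out('wrist',l)[:1]:print(l,round(r['score'],2),r['box'])
for n,p,z in(('sq',(501.5,229.5),127),('mist',(501,299),121),('can',(500.6,368),133)):print(n,proj(c,(*p,z)).round(0),proj(c,(*p,3)).round(0))
"
```

```text
position: [542.8, -59.5, 218.2]
position: [509.5, 167.5, 218.3]
position: [501.3, 228.7, 219.0]
tool shift cm [ 9.00e-02 -1.00e-02  1.63e+01] turn 0.005 toolx ang 1.311 pos [501.3 228.7 219. ]
square_mid 0.63 [298.9, 146.4, 43.2, 60.3]
mist_mid 0.84 [277.8, 92.9, 36.8, 39.4]
can_mid 0.85 [250.4, 0.0, 56.8, 57.0]
sq [320. 192.] [320. 163.]
mist [298. 110.] [304. 104.]
can [270.  16.] [287.  40.]
```

```bash
python3 -m handwheel '0 0 3 0;0 0 7 0;0 0 11 0;0 0 14 0;0 0 16.2 0' 1 20|sed -n '2p;4p'; python3 -m handwheel '0 0 0 0;0 0 0 0' |sed -n '2p;4p'; python3 -m handwheel '0 0 0 0;0 0 0 0;0 0 0 0;0 0 0 0;0 0 0 0' 0 20|sed -n '2p;4,6p';python3 -m handwheel '0 0 0 0;0 0 0 0;0 0 0 0;0 0 0 0;0 0 0 0'|sed -n '2p;4,6p';python3 -m handwheel '0 0 -1 0;0 0 -3 0;0 0 -6 0;0 0 -8 0;0 0 -8 0'|sed -n '2p;4,6p';python3 -c "
from h import *
delta(452,-41.3,61,1.306)"
```

```text
position: [500.8, 228.6, 55.7]
wrist_force: [0.0, -0.2, 0.3]
position: [501.7, 229.2, 58.1]
wrist_force: [0.3, -0.4, 1.0]
position: [501.5, 229.6, 57.8]
wrist_force: [-0.9, -0.2, 0.8]
finger_gap: 0.591
finger_force: 0.0
position: [501.4, 229.5, 57.6]
wrist_force: [-0.4, -0.3, 0.7]
finger_gap: 0.423
finger_force: 19.6
position: [502.9, 230.1, 140.7]
wrist_force: [-0.3, -0.0, -2.6]
finger_gap: 0.419
finger_force: 19.6
tool shift cm [-27.56   2.02   7.9 ] turn 0.005 toolx ang 1.311 pos [502.9 230.1 140.7]
```

```bash
python3 -m handwheel '-3 .2 0 0;-7 .5 0 0;-11 .8 0 0;-15 1.1 0 0;-18.5 1.4 0 0'|sed -n 2p; python3 -m handwheel '-3 .2 0 0;-6 .4 0 0;-8.5 .6 0 0;-9 .6 0 0;-9 .6 0 0'|sed -n 2p;python3 -m handwheel '0 0 0 0;0 0 0 0' |sed -n '2p;4p';python3 -c "
from h import *
delta(452,-41.3,63.5,1.306)"
```

```text
position: [466.2, 45.6, 137.1]
position: [449.6, -41.8, 137.3]
position: [450.1, -40.6, 137.4]
wrist_force: [0.0, 0.8, -1.7]
tool shift cm [-0.02  0.21  7.39] turn 0.006 toolx ang 1.312 pos [450.1 -40.6 137.4]
```

```bash
python3 -m handwheel '0 .1 1.5 0;0 .2 3 0;0 .2 4 0;0 .2 4.5 0;0 .2 4.5 0'|sed -n '2p;4p'; python3 -m handwheel '0 0 .8 0;0 0 1.5 0;0 0 2.2 0;0 0 2.7 0;0 0 2.7 0' |sed -n '2p;4p';python3 -m handwheel '0 0 .1 0;0 0 .1 0;0 0 .1 0' |sed -n '2p;4p'
```

```text
position: [451.7, -41.5, 92.1]
wrist_force: [-1.0, 0.4, -1.3]
position: [451.5, -41.8, 64.8]
wrist_force: [-0.3, 0.7, -1.2]
position: [452.1, -41.9, 64.7]
wrist_force: [-0.3, 1.3, -1.4]
```

```bash
python3 -m handwheel '0 0 .1 0;0 0 .1 0;0 0 .1 0' |sed -n '2p;4p';python3 -m handwheel '0 0 .1 0;0 0 .1 0;0 0 .1 0' |sed -n '2p;4p'; python3 -m handwheel '0 0 0 0;0 0 0 0;0 0 0 0;0 0 0 0;0 0 0 0' 1|sed -n '2p;4,6p'; python3 -m handwheel '0 0 0 0;0 0 0 0;0 0 -3 0;0 0 -7 0;0 0 -11 0'|sed -n '2p;5p';python3 -c "
from h import *
delta(501,298.5,168,1.306)"
```

```text
position: [452.0, -41.9, 63.6]
wrist_force: [-0.2, 0.6, -1.7]
position: [451.9, -41.9, 62.5]
wrist_force: [0.5, 0.1, -0.9]
position: [452.0, -41.9, 62.5]
wrist_force: [0.2, 0.2, -0.1]
finger_gap: 0.822
finger_force: 0.0
position: [451.4, -41.8, 173.7]
finger_gap: 1.004
tool shift cm [34.16 -3.95  0.57] turn 0.005 toolx ang 1.311 pos [451.4 -41.8 173.7]
```

```bash
python3 -m handwheel '4 -.5 0 0;9 -1 0 0;14 -1.6 0 0;18.5 -2.1 0 0;23 -2.7 0 0'|sed -n 2p; python3 -m handwheel '4 -.5 0 0;8 -.9 0 0;10.5 -1.2 0 0;11.2 -1.3 0 0;11.2 -1.3 0 0'|sed -n 2p;python3 -m handwheel '0 0 3 0;0 0 7 0;0 0 10 0;0 0 11.3 0;0 0 11.3 0' |sed -n '2p;4p'; python3 -m handwheel '0 0 0 0;0 0 0 0' |sed -n '2p;4p'; python3 -c "
from h import *
delta(501,298.5,56,1.306)";python3 -m handwheel '0 0 0 0;0 0 0 0;0 0 0 0;0 0 0 0;0 0 0 0' 0 20|sed -n '2p;4,6p';python3 -m handwheel '0 0 0 0;0 0 0 0;0 0 0 0;0 0 0 0;0 0 0 0'|sed -n '2p;4,6p'
```

```text
position: [484.9, 189.4, 172.6]
position: [501.0, 299.4, 172.2]
position: [500.4, 297.6, 58.5]
wrist_force: [-0.3, 0.8, 0.8]
position: [502.2, 299.1, 61.2]
wrist_force: [1.0, 0.4, -0.5]
tool shift cm [-0.09 -0.1   0.52] turn 0.005 toolx ang 1.311 pos [502.2 299.1  61.2]
position: [501.2, 298.9, 59.6]
wrist_force: [-0.2, -0.4, 0.5]
finger_gap: 0.595
finger_force: 0.0
position: [501.2, 298.9, 59.5]
wrist_force: [0.8, 0.4, -0.9]
finger_gap: 0.346
finger_force: 19.9
```

```bash
python3 -m handwheel '0 0 -1 0;0 0 -3 0;0 0 -6 0;0 0 -8 0;0 0 -8 0'|sed -n '2p;4,6p';python3 -m handwheel '-3 .4 0 0;-7 .8 0 0;-11 1.3 0 0;-15 1.8 0 0;-18 2.2 0 0'|sed -n 2p; python3 -m handwheel '-3 .4 0 0;-6 .7 0 0;-9 1.1 0 0;-10 1.2 0 0;-10 1.2 0 0'|sed -n 2p;python3 -m handwheel '0 0 0 0;0 0 0 0' |sed -n '2p;4p';python3 -c "
from h import *
delta(467.6,16.8,66,1.306)"
```

```text
position: [502.8, 299.7, 142.9]
wrist_force: [0.2, -0.2, -1.1]
finger_gap: 0.343
finger_force: 19.9
position: [475.1, 117.3, 139.2]
position: [461.7, 18.7, 139.3]
position: [462.2, 20.5, 139.4]
wrist_force: [-0.2, 1.1, -1.0]
tool shift cm [-0.22  0.62  7.34] turn 0.006 toolx ang 1.312 pos [462.2  20.5 139.4]
```

```bash
python3 -m handwheel '-.2 .5 1 0;-.2 .6 2.5 0;-.2 .6 3.8 0;-.2 .6 4 0;-.2 .6 4 0'|sed -n '2p;4p'; python3 -m handwheel '0 0 0 0' |sed -n 2p; python3 -m handwheel '0 0 .8 0;0 0 1.6 0;0 0 2.4 0;0 0 3.1 0;0 0 3.3 0' |sed -n '2p;4p';python3 -m handwheel '0 0 0 0;0 0 0 0;0 0 0 0' |sed -n '2p;4p'
```

```text
position: [467.2, 16.4, 99.0]
wrist_force: [0.6, -0.0, -0.6]
position: [467.7, 16.2, 99.8]
position: [466.9, 16.1, 65.6]
wrist_force: [1.2, -0.3, -1.0]
position: [467.6, 16.1, 66.8]
wrist_force: [0.9, -0.6, -1.1]
```

```bash
python3 -m handwheel '0 0 .1 0;0 0 .2 0;0 0 .2 0' |sed -n '2p;4p'; python3 -m handwheel '0 0 0 0;0 0 0 0;0 0 0 0;0 0 0 0;0 0 0 0' 1|sed -n '2p;4,6p'; python3 -m handwheel '0 0 0 0;0 0 0 0;0 0 -3 0;0 0 -7 0;0 0 -11 0'|sed -n '2p;5p';python3 -c "
from h import *
delta(500.6,368.5,175,1.306)"
```

```text
position: [467.4, 16.1, 64.5]
wrist_force: [0.2, 0.0, -1.2]
position: [467.4, 16.1, 64.6]
wrist_force: [-0.2, 0.4, -0.4]
finger_gap: 0.75
finger_force: 0.0
position: [466.8, 16.1, 175.7]
finger_gap: 1.003
tool shift cm [34.92 -5.79  0.07] turn 0.005 toolx ang 1.311 pos [466.8  16.1 175.7]
```

```bash
python3 -m handwheel '4 -.7 0 0;9 -1.5 0 0;14 -2.3 0 0;18.5 -3.1 0 0;23 -3.8 0 0'|sed -n 2p; python3 -m handwheel '4 -.7 0 0;8 -1.3 0 0;10.5 -1.8 0 0;11.9 -2 0 0;11.9 -2 0 0'|sed -n 2p;python3 -m handwheel '0 0 3 0;0 0 7 0;0 0 10 0;0 0 11.4 0;0 0 11.4 0' |sed -n '2p;4p'; python3 -m handwheel '0 0 0 0;0 0 0 0' |sed -n '2p;4p'; python3 -c "
from h import *
delta(501,367.5,60,1.306)";python3 -m handwheel '0 0 0 0;0 0 0 0;0 0 0 0;0 0 0 0;0 0 0 0' 0 20|sed -n '2p;4,6p';python3 -m handwheel '0 0 0 0;0 0 0 0;0 0 0 0;0 0 0 0;0 0 0 0'|sed -n '2p;4,6p'
```

```text
position: [489.5, 250.3, 174.6]
position: [501.0, 369.3, 174.2]
position: [500.3, 366.7, 59.2]
wrist_force: [0.3, 0.5, 0.2]
position: [502.1, 368.6, 62.3]
wrist_force: [0.1, -0.2, 0.5]
tool shift cm [-0.13 -0.08  0.23] turn 0.005 toolx ang 1.311 pos [502.1 368.6  62.3]
position: [501.0, 368.3, 60.6]
wrist_force: [0.4, 0.2, -0.9]
finger_gap: 0.594
finger_force: 0.0
position: [501.0, 368.3, 60.5]
wrist_force: [-0.4, -0.1, -0.5]
finger_gap: 0.411
finger_force: 20.0
```

```bash
python3 -m handwheel '0 0 -1 0;0 0 -3 0;0 0 -6 0;0 0 -8 0;0 0 -8 0'|sed -n '2p;4,6p';python3 -m handwheel '-3 .6 0 0;-7 1.4 0 0;-11 2.3 0 0;-15 3.1 0 0;-18.5 3.8 0 0'|sed -n 2p; python3 -m handwheel '-3 .6 0 0;-6 1.3 0 0;-9 1.9 0 0;-10.3 2.2 0 0;-10.3 2.2 0 0'|sed -n 2p;python3 -m handwheel '0 0 0 0;0 0 0 0;0 0 0 0' |sed -n '2p;4p';python3 -c "
from h import *
delta(483.3,74.2,67,1.306)"
```

```text
position: [502.6, 369.2, 144.1]
wrist_force: [-0.8, -0.2, -1.5]
finger_gap: 0.412
finger_force: 20.0
position: [489.4, 177.9, 140.1]
position: [484.7, 73.3, 140.3]
position: [485.0, 75.4, 140.5]
wrist_force: [0.4, 0.7, -1.3]
tool shift cm [-0.16 -0.13  7.35] turn 0.006 toolx ang 1.312 pos [485.   75.4 140.5]
```

```bash
python3 -m handwheel '-.2 -.1 1 0;-.2 -.1 2.5 0;-.2 -.1 3.8 0;-.2 -.1 4 0;-.2 -.1 4 0'|sed -n '2p;4p'; python3 -m handwheel '0 0 .8 0;0 0 1.6 0;0 0 2.4 0;0 0 3.1 0;0 0 3.3 0' |sed -n '2p;4p';python3 -m handwheel '0 0 .1 0;0 0 .1 0;0 0 .1 0' |sed -n '2p;4p'
```

```text
position: [483.1, 73.0, 100.1]
wrist_force: [0.5, -0.2, -2.0]
position: [483.1, 72.8, 66.6]
wrist_force: [0.3, 0.1, -0.2]
position: [483.7, 72.8, 66.8]
wrist_force: [-0.1, 0.7, -1.7]
```

```bash
python3 -m handwheel '0 0 .1 0;0 0 .1 0;0 0 .1 0' |sed -n '2p;4p'; python3 -m handwheel '0 0 0 0;0 0 0 0;0 0 0 0;0 0 0 0;0 0 0 0' 1|sed -n '2p;4,6p'; python3 -m handwheel '0 0 0 0;0 0 0 0;0 0 -3 0;0 0 -7 0;0 0 -11 0'|sed -n '2p;5p';python3 -m handwheel '0 0 -4 0;-3 0 -8 0;-7 0 -12 0;-11 0 -15 0;-13 0 -15 0'|sed -n 2p; python3 -m handwheel '0 0 0 0;0 0 0 0;0 0 0 0' |sed -n '1,2p;4p';python3 -c "
from h import *
c=cam('wrist');env.camera('wrist')
for l,p,h,r in(('can_mid',(483.3,74.2),130,19),('square_mid',(452,-41.3),124,19),('mist_mid',(467.6,16.8),118,16)):
  for q in env.cut_out('wrist',l)[:1]:
    P=np.array([proj(c,(p[0]+r*np.cos(a),p[1]+r*np.sin(a),z)) for a in np.arange(0,6.3,.3) for z in(8,108)]);print(l,round(q['score'],2),q['box'],'model',P.min(0).round(),(P.max(0)-P.min(0)).round(),'top',proj(c,(*p,h+8)).round())
env.camera('top')
for r in env.cut_out('top','lens_mid')[:2]:
  b=r['box'];print(r['score'],b,atz(cam('top'),(b[0]+b[2]/2,b[1]+b[3]/2),40).round())
"
```

```text
position: [483.6, 72.9, 65.6]
wrist_force: [-0.0, -0.3, -2.1]
position: [483.6, 72.9, 65.6]
wrist_force: [-0.7, 0.4, -0.8]
finger_gap: 0.815
finger_force: 0.0
position: [483.0, 72.8, 176.7]
finger_gap: 1.0
position: [450.7, -54.9, 329.1]
clock: 66.55
position: [450.0, -52.1, 325.0]
wrist_force: [0.1, 0.2, 0.3]
can_mid 0.68 [305.3, 25.8, 35.7, 44.7] model [303.  25.] [35. 43.] top [321.  41.]
square_mid 0.68 [305.5, 127.9, 34.1, 41.7] model [304. 129.] [32. 41.] top [320. 158.]
mist_mid 0.91 [303.3, 90.2, 29.4, 32.0] model [306.  87.] [28. 29.] top [320. 102.]
```

The detected boxes match the projected upright poses to within about 3 pixels, so I'm handing the job in.

```bash
python3 -c "
from workcell import env
print(env.finish_job())"
```

```text
the job is handed in; nothing more can be done
None
```

The job was handed in at about 67 s with the lens tube upright in the eight-sided pocket and all three bottles back upright in their own bins; the hand-in returned no verdict, so I can't confirm it passed.

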